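# Hold the magnifier over the fresh flower on the sneaker

## Task

The flower on the sneaker's toe has just been painted and is to be checked: stand the pink paint marker, cap down, back in the empty middle hole of the wooden marker block and let go of it, then bring the hand magnifier across, clear of the paint bottles, and hold it level about 2 cm above the flower, with the flower in the middle of the lens. Finish while still holding the magnifier there, motionless; the paint is wet, so nothing may touch the sneaker, and do not bump the bottle tray or shift the other markers, the loose bottle or the paint pot.

Things in the scene. Friction and masses are not known exactly. Their poses are not given: they have to be found in the camera images.
- sneaker: White low-top sneaker, 285 mm long, 100 mm wide, 0.5 kg, loose, standing on its sole. Origin on the work surface below the painted flower; its -x axis points to the toe tip (60 mm away), +x to the heel (225 mm away). The toe top is flat, 66 mm high, from 20 mm before to 28 mm behind the flower; farther back the laces rise to about 115 mm and the tongue and collar to about 130 mm.
- flower (a point): Centre of the flower (pink petals, yellow middle, 35 mm across) painted on top of the sneaker's toe, on the paint's surface, about 66.5 mm above the work surface; axes as the sneaker's, z up.
- lens (a point): Centre of the magnifier's round lens (clear, 61 mm across, in a black rim 72 mm across and 10 mm thick), 5 mm above the underside of the rim. The magnifier lies flat on the work surface; z is the lens's axis (up), the handle runs from the lens to -x. Whole magnifier about 100 g, 178 mm long, balanced roughly 35 mm from the lens centre.
- magnifier_handle (a point): Point to grip on the magnifier's black handle, 75 mm from the lens centre and 7 mm above the underside; the handle is a bar with rounded edges, 16 mm wide (along y), 14 mm thick (along z), running along x from 50 to 142 mm from the lens centre. Axes as the lens's.
- marker_mid (a point): Middle (half-way up) of the pink paint marker, a cylinder 22 mm in diameter and 140 mm long, about 35 g, standing on its pink cap on the work surface; z runs up along it.
- empty_hole (a point): Centre of the mouth of the empty middle hole in the top of the wooden marker block. The hole is 25 mm wide and 50 mm deep, its axis z vertical. The block is fixed, 60 mm (x) by 160 mm (y) by 60 mm high; its row of three holes runs along y, and the two outer holes, 52 mm from the middle one, hold other markers, whose tops stand 70 mm above the block.
- paint_tray: Fixed wooden tray, 246 mm (x) by 92 mm (y), 34 mm high walls, holding two rows of five paint bottles whose caps reach 98 mm above the work surface. Origin in the middle of its underside.
- marker_blue: Blue paint marker, 22 mm in diameter, 120 mm long, standing in an outer hole of the block; leave it there. Origin at the centre of its lower end.
- marker_black: Black paint marker, 22 mm in diameter, 120 mm long, standing in the other outer hole of the block; leave it there. Origin at the centre of its lower end.
- loose_bottle: Orange paint bottle, 37 mm in diameter, 92 mm tall, standing loose beyond the toe; leave it alone. Origin at the centre of its underside.
- paint_pot: Small turquoise paint pot with a white lid, 36 mm in diameter, 36 mm tall, standing loose on the robot's side of the sneaker; leave it alone. Origin at the centre of its underside.
Not all that is in view belongs to the job. Of the things shaped like the part that bears lens, the black one is meant.

How it is judged (in metres and radians):
On the way:
1. the pink marker stands on the bottom of the empty hole and is let go (horizontal distance between marker_mid and empty_hole below 0.008 m and z of marker_mid in the frame of empty_hole below 0.024 m and angle between marker_mid's own z axis and vertical below 0.12 rad and contact force between the fingers and marker below 0.05 N), for 0.2 s.
At the end, for the whole second after the job is handed in: Marker upright (7 degrees) on the bottom of the middle hole (4 mm), let go. Magnifier held still in the fingers, level within 8 degrees, lens centre within 10 mm of the flower's seen from above, rim 9 to 35 mm above the paint, touching nothing but the fingers (horizontal distance between lens and flower below 0.01 m and z of lens in the frame of flower between 0.014 and 0.04 m and angle between lens's own z axis and vertical below 0.15 rad and contact force between the fingers and magnifier above 1 N and contact force between magnifier and sneaker below 0.05 N and contact force between magnifier and paint_tray below 0.05 N and contact force between magnifier and loose_bottle below 0.05 N and linear speed of magnifier below 0.02 m/s and horizontal distance between marker_mid and empty_hole below 0.008 m and z of marker_mid in the frame of empty_hole below 0.024 m and angle between marker_mid's own z axis and vertical below 0.12 rad); the arm keeps its last pose, push and grip.
It fails at once if the magnifier, the marker, the gripper or the arm touches the sneaker (contact force between any of magnifier, marker, the fingers, the arm and sneaker above 0.3 N).
It fails at once if the tray of bottles is bumped (more than 3 N) (contact force between any of magnifier, marker, the fingers, the arm and paint_tray above 3 N).
It fails at once if another marker, the loose bottle, the paint pot or the sneaker is shifted by more than 15 mm (distance of any of marker_blue, marker_black, loose_bottle, paint_pot, sneaker from where it was at the start of the episode above 0.015 m).
It also fails if it takes over 66 s, if anything falls off the work surface, if the arm or the gripper's body presses on something with over 40 N, if the wrist force passes 120 N, or if a joint passes its speed limit or range.

## Robot

A 6-joint arm with a two-finger parallel gripper is mounted at the origin on the work surface. World frame = base frame: x ahead of the robot, y to its left, z up, the work surface at z = 0. Lengths are in mm, angles in rad, forces in N, time in s.
With the tool pointing down it reaches from about 400 to 925 mm from the base axis. Payload 12.5 kg.
Tool frame: the origin (TCP) lies midway between the tips of the shut fingers; the grasp point (between the pads) lies 19 mm behind it; z points along the fingers, y is the line along which they close (so a half turn about z gives the same grasp; the last joint's range is limited). The gripper opens to 95 mm and grips with 3 to 60 N. Pads are 20 mm wide; open, the fingers measure 119 mm over their backs; the gripper's body (75 mm by 180 mm) begins 59 mm behind the grasp point.
Start: joints at [0.998, 0.491, 1.559, -0, 1.092, -0.106], TCP at [281.256, 558.159, 214.661] pointing down, gripper open.
Joint ranges: [-3.1, 3.1], [-0.84, 2.19], [0.05, 2.79], [-1.13, 4.28], [0.06, 2.93], [-2.69, 2.69]. Speed limits (rad/s): [2.22, 2.22, 2.79, 3.14, 3.14, 3.14].

## Interface

Orientations are given as [roll, pitch, yaw] about the fixed x, y, z axes, in that order (R = Rz(yaw) Ry(pitch) Rx(roll)).
In Python, from cell import env gives the robot as it stands.
- The arm moves only by the tool arm_command, never from a script. Its argument "targets" is a list of rows, each a list of 5 numbers: the shift along the tool's x, y, z in mm, then the turn about the tool's z in degrees, then the opening, from 0 (shut) to 1 (fully open). In form: [[tx, ty, tz, roll, fingers], ...]. A call has 1 to 5 rows; each row is the pose to reach, as a shift and turn from the pose commanded when the call began, along the tool's axes at that moment; what a row does not reach only later rows make up. A row lasts 1/10 s, in which the tool goes at most 50 mm and 8.59 degrees, less where a joint would pass 70% of its speed; a pose out of reach is approached as far as the arm can. A call with a gripper value outside its range is refused whole. The fingers move at their own pace and stop on an object; the grip force is fixed at half the most. Time passes only in rows, so rows that repeat a pose let the fingers close. It gives the time, the measured TCP pose, the force, the opening and the grip force at its end, in the units of the state.
- env.state(): the state, without advancing time (a new reading comes with each control period).
- env.read_camera(name): name is "side" or "top" or "wrist"; returns a dict with "frame" (420x560x3 uint8, red, green, blue), "vertical_fov" (degrees; the focal length in pixels is half the picture's height over the tangent of half this angle, whatever the lens; pixels are square), "cx", "cy" (the principal point, pixels), "world_from_camera" (4x4, takes a point from camera to world coordinates); the wrist camera has in their place "hand_eye" (4x4, takes a point from camera to tool coordinates, whose origin is the TCP and whose axes are the flange's). Camera axes: x right, y down, z forward; pixel columns grow to the right and rows downward; lengths in mm; the calibration is good to about 2 mm. A picture is of the moment at which its call begins: read the wrist's pose just before it. There is no depth.
- env.job_done(): hands the job in; it is judged then, once.
The state is a dict: "t": time; "joints": joint angles; "qvel": joint speeds; "tau": joint torques, N m; "eef_pos": TCP position; "tcp_rot": TCP orientation; "ft_force": force on the tool from outside, world axes, zero at the start; "moment": the same for the moment, N m; "opening": opening from 0.0 (shut) to 1.0 (fully open); "grip_force": force on a finger pad.
Only numpy, scipy, OpenCV 4.12 (cv2) and the standard library are available. Lean on these libraries where they do the work, as an engineer would, in place of code of your own. Each camera call takes 0.05 s, during which the arm holds its last target. There are 200 camera calls.

## Working session

There is one attempt and no reset: what is moved stays moved. The work goes in short steps, Python scripts to look and compute and a tool call to move; the robot and the scene stay as the last step left them, time stands still between calls to the robot, and variables do not carry over. Pictures are saved under pics/ and viewed, at most 12 in all, crops included, and the job is handed in when it is done.

Besides the shell and the picture viewer there is one more tool, called after ">>>" as name(argument=value, ...), one argument or row to a line, values as JSON. arm_command: Moves the arm, as the interface text tells. Its arguments: {"type":"object","properties":{"targets":{"type":"array","items":{"type":"array","items":{"type":"number"}}}},"required":["targets"]}

```bash
mkdir -p pics; cat > h.py <<'E'
import numpy as np, cv2
from cell import env
from scipy.spatial.transform import Rotation as Rn
def grab(n,save=None):
    s=env.state(); c=env.read_camera(n); im=c["frame"]
    f=im.shape[0]/2/np.tan(np.radians(c["vertical_fov"])/2)
    if n=="wrist":
        T=np.eye(4); T[:3,:3]=Rn.from_euler('xyz',s["tcp_rot"]).as_matrix(); T[:3,3]=s["eef_pos"]
        W=T@np.array(c["hand_eye"])
    else: W=np.array(c["world_from_camera"])
    if save: cv2.imwrite(save,cv2.cvtColor(im,cv2.COLOR_RGB2BGR))
    return im,(f,c["cx"],c["cy"],W)
def ray(cal,u,v):
    f,cx,cy,W=cal; d=W[:3,:3]@np.array([(u-cx)/f,(v-cy)/f,1]); return W[:3,3],d/np.linalg.norm(d)
def onz(cal,u,v,z):
    o,d=ray(cal,u,v); return o+d*(z-o[2])/d[2]
def tri(rs):
    A=np.zeros((3,3));b=np.zeros(3)
    for o,d in rs:
        P=np.eye(3)-np.outer(d,d);A+=P;b+=P@o
    p=np.linalg.solve(A,b); return p,[round(float(np.linalg.norm((np.eye(3)-np.outer(d,d))@(p-o))),1) for o,d in rs]
def proj(cal,p):
    f,cx,cy,W=cal; q=np.linalg.inv(W)@np.append(p,1); return q[0]/q[2]*f+cx,q[1]/q[2]*f+cy
E
python3 - <<'E'
from h import *
np.set_printoptions(precision=1,suppress=True)
ims=[]
for n in("top","side","wrist"):
    im,c=grab(n,f"pics/{n}0.png"); print(n,c[:3]);print(c[3])
s=env.state();print(s)
E
```

```text
top (np.float64(492.4439494859206), 282.3783568127829, 210.37125406299958)
[[  -0.    -1.     0.2  218.4]
 [  -1.     0.    -0.   -44.4]
 [   0.    -0.2   -1.  1480.2]
 [   0.     0.     0.     1. ]]
side (np.float64(524.8065544502783), 291.84502543266194, 209.88293854584978)
[[   0.7   -0.4    0.6 -225.7]
 [  -0.7   -0.4    0.6 -757.6]
 [   0.    -0.8   -0.6  796.5]
 [   0.     0.     0.     1. ]]
wrist (np.float64(336.15894661549964), 278.3911998978578, 209.3281694003858)
[[  0.4   0.9   0.2 211. ]
 [  0.9  -0.4  -0.1 593.5]
 [ -0.    0.3  -1.  385.4]
 [  0.    0.    0.    1. ]]
{'t': 0.15, 'joints': array([ 1. ,  0.5,  1.6, -0. ,  1.1, -0.1]), 'qvel': array([-0., -0., -0., -0., -0., -0.]), 'tau': array([  0. , -61.3, -25.8,   0.1,   0. ,  -0. ]), 'eef_pos': array([281.1, 558. , 214.2]), 'tcp_rot': array([-3.1, -0. ,  2.7]), 'ft_force': array([-0.3, -0.2, -0.2]), 'moment': array([-0.1, -0. , -0. ]), 'grip_force': 0.0, 'opening': 1.0023116594203656}
```

View pics/top0.png

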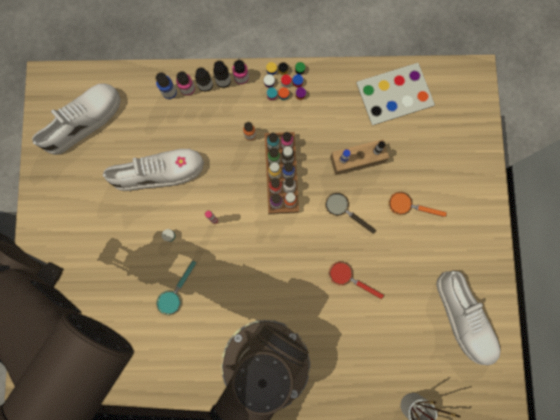

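View pics/side0.png

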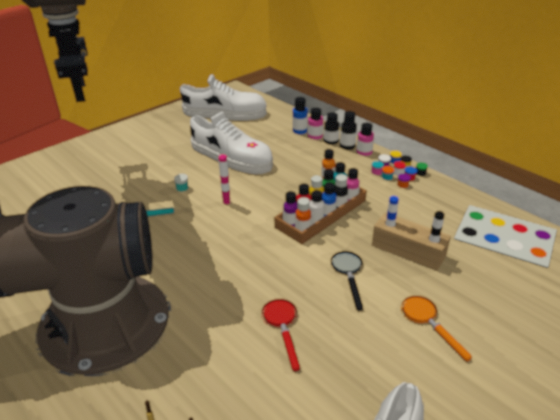

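Top view: black magnifier at (337,204)–(375,230); others shaped like it are red (341,273), orange (401,203) and teal (168,302). The black one fits the text. The flower is at (181,161), the pink marker at (211,216), the block's middle hole at (361,155). The white shoes at (77,118) and (468,316) have no flower. The crop below confirms the choice.

```bash
python3 - <<'E'
from h import *
a=cv2.imread("pics/top0.png")[130:240,300:420]; b=cv2.imread("pics/side0.png")[180:315,320:460]
t=cv2.imread("pics/top0.png")[140:230,160:235]; s=cv2.imread("pics/side0.png")[125:215,205:280]
r=lambda i:cv2.resize(i,(400,300),interpolation=cv2.INTER_CUBIC)
cv2.imwrite("pics/crop1.png",np.vstack([np.hstack([r(a),r(b)]),np.hstack([r(t),r(s)])]))
E
```

```text
(no output)
```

View pics/crop1.png

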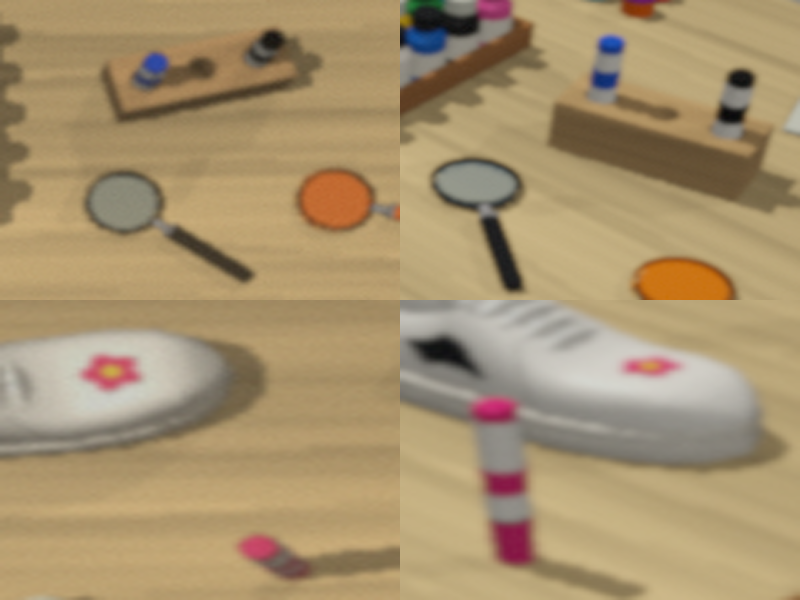

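The crop confirms it: the black-rimmed, black-handled magnifier sits beside the block, whose middle hole is empty between the blue and black markers. The pink marker is well clear of the toe. Now I'll triangulate.

```bash
python3 - <<'E'
from h import *
np.set_printoptions(precision=1,suppress=True)
_,T=grab("top");_,S=grab("side");wi,Wc=grab("wrist")
P=dict(hole=((360.6,154.2),(411.7,230.9)),blue=((346.2,152),(393.9,198.9)),black=((381,143.9),(439.4,213.8)),
lens=((337.2,204.1),(347,262.8)),hend=((374.7,230.8),(359.2,308.7)),hstart=((351,214.3),(350.8,279.9)),
flower=((180.8,161.6),(252.2,144.8)),mktop=((208.75,214.1),(222.8,157.1)),pot=((168,234.5),(181,178)),loose=((248.5,126),(329,154)))
for k,(t,s) in P.items():
    p,e=tri([ray(T,*t),ray(S,*s)]); print(k,p,e,"wrist px",np.array(proj(Wc,p)))
for n,px in(("traycorners",[(267,134),(293,132),(300,211),(270,213)]),("shoe toe",[(203,165)])):
    print(n,[onz(T,*q,34)[:2] for q in px])
s=env.state();print(np.array(s["eef_pos"]),np.array(s["tcp_rot"]).round(3)); R=Rn.from_euler('xyz',s["tcp_rot"]).as_matrix();print(R.round(3))
E
```

```text
hole [ 608.6 -292.8   56.2] [0.9, 0.9] wrist px [-114.6  615.7]
blue [ 597.9 -240.9  122.9] [0.3, 0.3] wrist px [-147.4  671.7]
black [ 620.6 -341.7  124.2] [0.8, 0.8] wrist px [-189.4  700.6]
lens [ 468.7 -225.1    4.1] [0.6, 0.6] wrist px [-110.6  506.5]
hend [ 383.4 -333.8    5.6] [1.5, 1.5] wrist px [-204.3  494.9]
hstart [ 436.2 -265.6    2. ] [0.4, 0.4] wrist px [-143.5  500.1]
flower [594.2 239.5  64.1] [1.6, 1.6] wrist px [170.3 505.3]
mktop [424.4 146.5 135.3] [0.7, 0.7] wrist px [-14.1 505.9]
pot [381.1 281.4  30.9] [0.3, 0.3] wrist px [117.2 355.5]
loose [694.3  39.   78.8] [0.0, 0.0] wrist px [ 84.7 606.7]
traycorners [array([683.3, -14.6]), array([688.4, -93.9]), array([ 444.2, -109.7]), array([439.6, -20.4])]
shoe toe [array([589.3, 179.5])]
[281.2 558.1 214.5] [-3.1 -0.   2.7]
[[-0.9  0.5 -0. ]
 [ 0.5  0.9 -0. ]
 [ 0.  -0.  -1. ]]
```

View pics/wrist0.png

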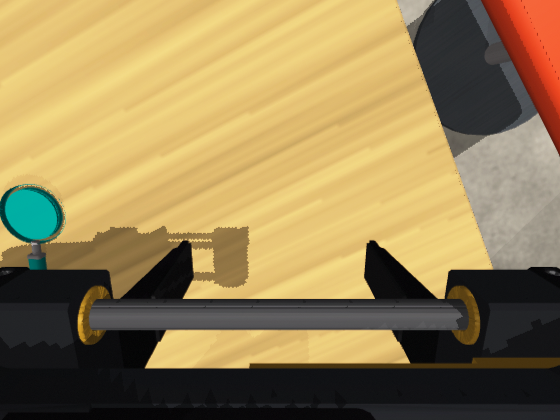

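The wrist view shows only the teal magnifier at (31,213). The triangulated heights (hole 56, flower 64, marker top 135, handle 2–6) fit the text. Next I'll work out the approach to the marker.

```bash
cat >> h.py <<'E'
def plan(p,yaw,label=""):
    s=env.state(); R=Rn.from_euler('xyz',s["tcp_rot"]).as_matrix()
    d=R.T@(np.array(p)-np.array(s["eef_pos"])); y=s["tcp_rot"][2]
    print(label,"t",round(s["t"],2),"eef",np.round(s["eef_pos"],1),"rot deg",np.degrees(s["tcp_rot"]).round(2),"shift",d.round(1),"roll",round(float((np.degrees(y-yaw)+180)%360-180),1))
E
python3 - <<'E'
from h import *
yaw=np.arctan2(.975,-.22); print(np.degrees(yaw))
plan((424,146.5,200),yaw)
E
```

```text
102.71533698889478
 t 0.3 eef [281.2 558.1 214.5] rot deg [-179.99   -0.    153.25] shift [-312.7 -303.3   14.6] roll 50.5
```

>>> arm_command(
  targets=[
    [-35,-34,0,8,1],
    [-70,-68,0,16,1],
    [-105,-102,0,24,1],
    [-140,-136,0,32,1],
    [-175,-170,0,40,1],
  ],
)

```text
t: 0.8
eef_pos: [361.2, 325.8, 214.8]
tcp_rot: [3.141, -0.0, 1.971]
ft_force: [1.2, 0.1, -0.3]
opening: 1.004
grip_force: 0.0
```

```bash
python3 - <<'E'
from h import *
yaw=np.arctan2(.975,-.22)
plan((424,146.5,205),yaw)
E
```

```text
t 0.8 eef [361.2 325.8 214.8] rot deg [ 1.7997e+02 -1.0000e-02  1.1295e+02] shift [-189.6  -12.1    9.7] roll 10.2
```

>>> arm_command(
  targets=[
    [-45,-3,0,4,1],
    [-90,-6,0,8,1],
    [-110,-8,0,10,1],
    [-110,-8,0,10,1],
  ],
)

```text
t: 1.2
eef_pos: [397.8, 221.5, 214.8]
tcp_rot: [3.141, 0.0, 1.798]
ft_force: [0.3, 0.7, 0.1]
opening: 1.003
grip_force: 0.0
```

```bash
cat >> h.py <<'E'
def pink(im):
    h=cv2.cvtColor(im,cv2.COLOR_RGB2HSV); m=cv2.inRange(h,(160,120,70),(176,255,255))
    n,l,st,ce=cv2.connectedComponentsWithStats(m); return [(st[i].tolist(),ce[i].round(1).tolist()) for i in range(1,n) if st[i][4]>60]
E
python3 - <<'E'
from h import *
yaw=np.arctan2(.975,-.22)
im,c=grab("wrist","pics/w1.png"); print(pink(im)); print(proj(c,(424,146.5,140)),proj(c,(424,146.5,0)))
plan((424,146.5,205),yaw)
E
```

```text
[([459, 204, 34, 31, 602], [474.5, 220.1]), ([278, 237, 18, 18, 203], [286.0, 244.9]), ([277, 258, 22, 19, 207], [286.9, 264.4]), ([278, 289, 24, 10, 178], [289.4, 294.4])]
(np.float64(289.61572637038944), np.float64(309.53692007456516)) (np.float64(285.9792027475535), np.float64(245.72951968421663))
 t 1.25 eef [397.5 222.7 214.8] rot deg [ 1.7998e+02 -1.0000e-02  1.0314e+02] shift [-80.2   8.5   9.8] roll 0.4
```

View pics/w1.png

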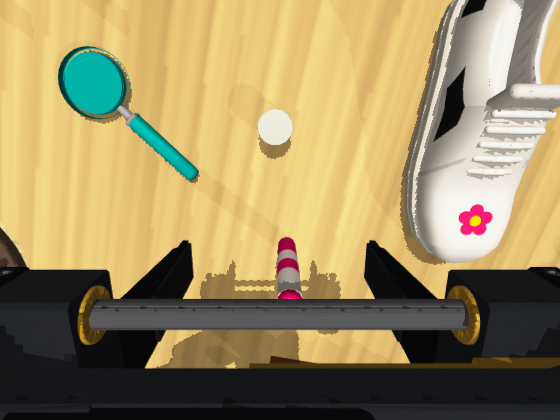

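The wrist view shows the marker's lower end at (286,245), within 1 px of prediction, and the flower at (474,220). The position is confirmed, so I'll move over it and down.

>>> arm_command(
  targets=[
    [-40,4,0,0,1],
    [-80,8.5,0,0,1],
    [-80,8.5,0,0,1],
    [-80,8.5,20,0,1],
    [-80,8.5,40,0,1],
  ],
)

```text
t: 1.75
eef_pos: [423.8, 148.7, 174.4]
tcp_rot: [3.14, -0.0, 1.803]
ft_force: [-0.6, 0.1, 0.4]
opening: 1.003
grip_force: 0.0
```

```bash
python3 - <<'E'
from h import *
im,c=grab("wrist"); print(pink(im))
plan((424,146.5,95),np.radians(102.7))
E
```

```text
[([487, 126, 41, 40, 947], [505.7, 146.9]), ([269, 182, 20, 12, 132], [278.4, 186.6]), ([266, 195, 26, 15, 161], [278.6, 199.8]), ([264, 217, 32, 34, 850], [279.1, 233.6])]
 t 1.8 eef [422.4 148.5 171.7] rot deg [-1.7983e+02 -2.0000e-02  1.0334e+02] shift [-2.3  1.3 76.6] roll 0.6
```

>>> arm_command(
  targets=[
    [-2,1,30,0,1],
    [-2,1,60,0,1],
    [-2,1,76,0,1],
    [-2,1,76,0,1],
    [-2,1,76,0,0],
  ],
)

```text
t: 2.3
eef_pos: [425.2, 146.6, 99.1]
tcp_rot: [-3.142, -0.0, 1.804]
ft_force: [-0.7, 0.1, 0.0]
opening: 0.956
grip_force: 0.0
```

>>> arm_command(
  targets=[
    [0,0,0,0,0],
    [0,0,0,0,0],
    [0,0,0,0,0],
    [0,0,0,0,0],
    [0,0,0,0,0],
  ],
)

```text
t: 2.8
eef_pos: [425.2, 145.7, 98.9]
tcp_rot: [3.141, -0.0, 1.802]
ft_force: [0.5, -0.7, -0.1]
opening: 0.553
grip_force: 0.0
```

```bash
python3 - <<'E'
from h import *
im,c=grab("wrist"); print(pink(im)); s=env.state(); print(s["opening"],s["grip_force"],s["ft_force"])
plan((608.6,-292.8,235),np.radians(102.7))
E
```

```text
[([265, 196, 27, 19, 292], [278.0, 203.7]), ([260, 217, 37, 25, 398], [277.8, 225.8]), ([254, 260, 49, 39, 1599], [278.1, 281.1])]
0.5082099718957113 0.0 [-0.42013359 -0.21175151  0.67305355]
 t 2.85 eef [425.2 145.7  98.8] rot deg [179.98  -0.   103.25] shift [-468.9   78.1 -136.2] roll 0.5
```

>>> arm_command(
  targets=[
    [0,0,0,0,0],
    [0,0,0,0,0],
    [0,0,0,0,0],
    [0,0,0,0,0],
    [0,0,0,0,0],
  ],
)

```text
t: 3.35
eef_pos: [425.2, 145.7, 98.6]
tcp_rot: [3.142, -0.0, 1.802]
ft_force: [0.5, 0.1, -0.9]
opening: 0.226
grip_force: 30.0
```

>>> arm_command(
  targets=[
    [0,0,-5,0,0],
    [0,0,-20,0,0],
    [0,0,-50,0,0],
    [0,0,-90,0,0],
    [0,0,-136,0,0],
  ],
)

```text
t: 3.85
eef_pos: [424.5, 145.6, 235.9]
tcp_rot: [-3.14, -0.0, 1.802]
ft_force: [0.9, 0.1, -0.6]
opening: 0.225
grip_force: 30.0
```

```bash
python3 - <<'E'
from h import *
im,c=grab("wrist"); print(pink(im)); s=env.state(); print(s["opening"],s["grip_force"],s["ft_force"])
plan((608.6,-292.8,235),np.radians(102.7))
E
```

```text
[([452, 121, 34, 33, 640], [467.9, 137.8]), ([265, 196, 27, 20, 297], [278.0, 204.0]), ([261, 217, 36, 24, 394], [278.3, 225.9]), ([254, 260, 49, 39, 1598], [278.3, 281.3])]
0.22897688192895982 30.00005006790161 [1.1690618  0.69659355 5.72826837]
 t 3.9 eef [426.9 146.2 242.8] rot deg [1.7952e+02 2.0000e-02 1.0327e+02] shift [-469.    76.1    8.6] roll 0.6
```

>>> arm_command(
  targets=[
    [-49,3,-4,0,0],
    [-98,6,-7,0,0],
    [-147,9,-7,0,0],
    [-196,12,-7,0,0],
    [-245,15,-7,0,0],
  ],
)

```text
t: 4.4
eef_pos: [496.1, -91.3, 241.9]
tcp_rot: [3.141, 0.0, 1.802]
ft_force: [0.8, 0.5, -0.4]
opening: 0.225
grip_force: 30.0
```

>>> arm_command(
  targets=[
    [-45,3,-5,0,0],
    [-90,6,-10,0,0],
    [-135,8,-10,0,0],
    [-180,10,-10,0,0],
    [-220,12,-10,0,0],
  ],
)

```text
t: 4.9
eef_pos: [558.2, -302.9, 251.6]
tcp_rot: [3.142, 0.0, 1.802]
ft_force: [-0.2, 1.3, -0.8]
opening: 0.227
grip_force: 30.0
```

>>> arm_command(
  targets=[
    [0,0,0,0,0],
    [0,0,0,0,0],
  ],
)

```text
t: 5.1
eef_pos: [557.7, -301.2, 251.0]
tcp_rot: [-3.141, -0.001, 1.801]
ft_force: [-0.7, 0.0, -0.9]
opening: 0.227
grip_force: 30.0
```

```bash
python3 - <<'E'
from h import *
im,c=grab("wrist","pics/w2.png"); print(pink(im)); s=env.state(); print(s["opening"],s["grip_force"],s["ft_force"])
plan((608.6,-292.8,250),np.radians(102.7)); print(proj(c,(608.6,-292.8,60)))
E
```

```text
[([265, 196, 28, 19, 300], [278.4, 203.9]), ([261, 217, 36, 24, 398], [278.5, 225.8]), ([254, 260, 49, 39, 1610], [278.3, 281.3])]
0.23169440147441192 29.999943673610687 [-0.64162204  0.05734529  0.07768661]
 t 5.15 eef [ 557.7 -300.3  251.3] rot deg [-1.7997e+02 -5.0000e-02  1.0324e+02] shift [-4.4 51.3  1.3] roll 0.5
(np.float64(325.9658114411412), np.float64(190.4042452129045))
```

View pics/w2.png

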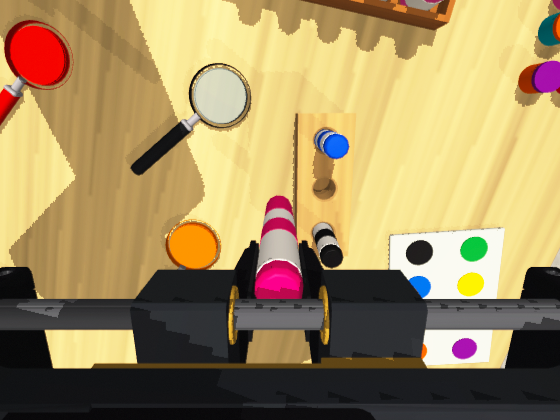

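The wrist view shows the empty hole at about (324,188) between the blue and black markers, and the black magnifier at (219,97) with its handle to (138,168). I'll refine the hole, marker tip and magnifier now.

```bash
python3 - <<'E'
from h import *
np.set_printoptions(precision=1,suppress=True)
im,c=grab("wrist"); s=env.state()
roi=im[170:206,300:350]; g=cv2.cvtColor(roi,cv2.COLOR_RGB2GRAY)
for r in g[::3,::3]: print(' '.join('%3d'%v for v in r))
t,m=cv2.threshold(g,0,255,cv2.THRESH_BINARY_INV|cv2.THRESH_OTSU); 
for th in (t,90,110):
    m=(g<th).astype(np.uint8); n,l,st,ce=cv2.connectedComponentsWithStats(m)
    for i in range(1,n):
        if st[i][4]>40: print(th,st[i]+[300,170,0,0,0],ce[i]+[300,170])
R=Rn.from_euler('xyz',s["tcp_rot"]).as_matrix(); e=np.array(s["eef_pos"])
for z in(99,-41): print("marker end pred",proj(c,e+R@[0,0,z]), "rim +x",proj(c,e+R@[11,0,z]),proj(c,e+R@[-11,0,z]))
print("pose row dir", onz(c,324,188,60), "blue cap top",onz(c,335.5,146,130),"black",onz(c,330,256,130))
# magnifier
h=cv2.cvtColor(im,cv2.COLOR_RGB2GRAY)[50:185,120:260]; m=(h<70).astype(np.uint8)
n,l,st,ce=cv2.connectedComponentsWithStats(m)
for i in range(1,n):
    if st[i][4]>100:
        p=np.argwhere(l==i)[:,::-1].astype(np.float32)+[120,50]; rc=cv2.minAreaRect(p.astype(np.float32)); print(st[i],rc); bx=cv2.boxPoints(rc); print([onz(c,*q,10)[:2] for q in bx])
E
```

```text
206 213 210 208 202 136 132 125 122 123 128 216 217 209 206 213 217
206 213 210 207 130 137 133 126 122 123 125 216 215 207 207 213 217
206 213 211 205 207 137 133 125 121 123 126 215 215 208 207 214 217
206 213 210 205 209 206 123 112 107 106 143 212 215 208 206 213 217
206 213 209 206 207 145 109 112 108 107  75 147 214 208 208 214 217
205 211 209 206 173 113 110 112 107 102  76  87 181 206 208 214 217
206 211 209 206 161 112 109 112 102  64  76  80 182 206 208 216 217
206 212 209 206 166  75  69  79  99 103  96  85 185 205 208 216 217
206 211 208 206 182 107 103 108 115 108 100 114 205 203 207 216 217
206 211 207 206 208 187 116 118 116 113 116 187 209 203 207 216 217
205 210 208 206 209 211 192 173 154 182 183 205 207 204 208 217 217
205 211 208 206 209 212 208 201 201 200 199 200 204 203 208 217 216
159.0 [312 170  24  31 579] [323.2 184.3]
90 [323 180  12  13  70] [329.6 186.7]
110 [313 179  22  19 231] [325.5 188.3]
marker end pred (np.float64(279.62401584935117), np.float64(210.02981509068027)) rim +x (np.float64(279.63754495458704), np.float64(197.24625234609786)) (np.float64(279.6107749799419), np.float64(222.5410256944022))
marker end pred (np.float64(280.5183082207815), np.float64(299.10552858731853)) rim +x (np.float64(280.5634163024484), np.float64(276.19742099711846)) (np.float64(280.4750270665493), np.float64(321.0858323633324))
pose row dir [ 605.9 -289.8   60. ] blue cap top [ 592.8 -239.4  130. ] black [ 615.9 -339.   130. ]
[ 69  14  34  49 138] ((200.393310546875, 83.63018798828125), (18.910276412963867, 55.56854248046875), 29.875993728637695)
[array([ 422.1, -240. ]), array([ 444.7, -181.4]), array([ 464.5, -186.8]), array([ 442.5, -246.1])]
[ 11  73  59  53 951] ((159.0924072265625, 149.47531127929688), (14.223176956176758, 67.95042419433594), 48.46822738647461)
[array([ 374. , -328.2]), array([ 426.9, -260.5]), array([ 439.8, -270.2]), array([ 386.9, -338.8])]
```

>>> arm_command(
  targets=[
    [-1,25,0,0,0],
    [-2.6,49.5,0,0.5,0],
    [-2.6,49.5,30,0.5,0],
    [-2.6,49.5,60,0.5,0],
    [-2.6,49.5,75,0.5,0],
  ],
)

```text
t: 5.7
eef_pos: [606.2, -289.8, 174.5]
tcp_rot: [-3.14, -0.002, 1.795]
ft_force: [0.3, -0.4, -0.9]
opening: 0.226
grip_force: 30.0
```

>>> arm_command(
  targets=[
    [0,0,0,0,0],
    [0,0,0,0,0],
  ],
)

```text
t: 5.9
eef_pos: [607.1, -291.1, 177.6]
tcp_rot: [3.141, 0.0, 1.794]
ft_force: [0.4, -0.7, -0.7]
opening: 0.229
grip_force: 30.0
```

```bash
python3 - <<'E'
from h import *
im,c=grab("wrist"); print(pink(im)); s=env.state(); print(s["ft_force"].round(1))
plan((608.6,-292.8,175),np.radians(102.7)); R=Rn.from_euler('xyz',s["tcp_rot"]).as_matrix(); e=np.array(s["eef_pos"])
print("tip",proj(c,e+R@[0,0,99]),"beneath",proj(c,e+R@[0,0,e[2]-60]),proj(c,e+R@[0,10,e[2]-60]))
a,b=im[130:230,210:350],grab("side")[0][180:280,350:490]
cv2.imwrite("pics/c3.png",cv2.cvtColor(cv2.resize(np.hstack([a,b]),(800,286),interpolation=cv2.INTER_CUBIC),cv2.COLOR_RGB2BGR))
E
```

```text
[([265, 196, 28, 20, 308], [278.4, 203.8]), ([261, 217, 36, 24, 393], [278.3, 225.8]), ([254, 260, 49, 39, 1607], [278.3, 281.3])]
[-0.7 -0.6  0.6]
 t 5.95 eef [ 607.3 -291.5  178.1] rot deg [1.7992e+02 7.0000e-02 1.0280e+02] shift [-1.6  1.   3.1] roll 0.1
tip (np.float64(279.57282655958323), np.float64(211.02995461832404)) beneath (np.float64(279.5262983264493), np.float64(205.03097364701995)) (np.float64(290.7552520360227), np.float64(205.04484184260525))
```

View pics/c3.png

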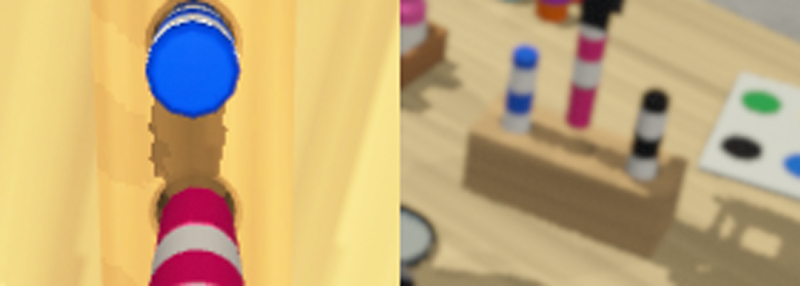

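The close crop shows the marker tip centred sideways over the hole rim, centre about column 279. It needs about 2 mm more along −x_tool, which agrees with the two-view value. I'll lower it gently while watching the force.

>>> arm_command(
  targets=[
    [-1.9,0.4,0,0,0],
    [-1.9,0.4,8,0,0],
    [-1.9,0.4,16,0,0],
    [-1.9,0.4,21,0,0],
    [-1.9,0.4,24,0,0],
  ],
)

```text
t: 6.5
eef_pos: [607.4, -293.5, 151.6]
tcp_rot: [-3.141, -0.001, 1.793]
ft_force: [-0.0, 0.6, -0.4]
opening: 0.229
grip_force: 30.0
```

```bash
python3 - <<'E'
from h import *
im,c=grab("wrist"); print(pink(im)); s=env.state(); print(s["ft_force"].round(1),s["moment"].round(2))
plan((608.6,-292.8,110),np.radians(102.7))
cv2.imwrite("pics/c4.png",cv2.cvtColor(cv2.resize(im[150:220,240:320],(800,600),interpolation=cv2.INTER_CUBIC),cv2.COLOR_RGB2BGR))
E
```

```text
[([265, 196, 28, 20, 309], [278.5, 203.9]), ([261, 217, 36, 24, 395], [278.3, 225.8]), ([254, 260, 49, 39, 1606], [278.4, 281.2])]
[ 0.1 -0.2 -0.5] [-0.13  0.05 -0.01]
 t 6.55 eef [ 607.3 -293.5  151.4] rot deg [-1.7994e+02 -6.0000e-02  1.0275e+02] shift [ 0.4  1.4 41.4] roll 0.0
```

Already about 7 mm into the hole with no force, so I'll go on down.

>>> arm_command(
  targets=[
    [0,0,10,0,0],
    [0,0,20,0,0],
    [0,0,28,0,0],
    [0,0,35,0,0],
    [0,0,39,0,0],
  ],
)

```text
t: 7.05
eef_pos: [607.5, -293.5, 112.6]
tcp_rot: [-3.141, -0.001, 1.793]
ft_force: [0.5, 0.6, -0.7]
opening: 0.228
grip_force: 30.0
```

```bash
python3 - <<'E'
from h import *
s=env.state(); print(s["ft_force"].round(1),s["moment"].round(2),pink(grab("wrist")[0]))
plan((607,-293,109),np.radians(102.7))
E
```

```text
[ 0.5  0.6 -0.7] [-0.08  0.01  0.01] [([260, 217, 37, 26, 402], [278.2, 226.0]), ([254, 260, 49, 39, 1610], [278.3, 281.2])]
 t 7.1 eef [ 607.3 -293.5  112.3] rot deg [-1.7994e+02 -6.0000e-02  1.0275e+02] shift [ 0.5 -0.2  3.3] roll 0.1
```

>>> arm_command(
  targets=[
    [0,0,2,0,0],
    [0,0,2.5,0,0],
    [0,0,2.5,0,0.6],
    [0,0,2.5,0,0.6],
    [0,0,2.5,0,0.6],
  ],
)

```text
t: 7.6
eef_pos: [607.7, -293.7, 111.4]
tcp_rot: [3.141, 0.0, 1.793]
ft_force: [0.3, 0.3, -0.1]
opening: 0.422
grip_force: 0.0
```

>>> arm_command(
  targets=[
    [0,0,0,0,0.6],
    [0,0,0,0,0.6],
    [0,0,0,0,0.6],
    [0,0,0,0,0.6],
    [0,0,0,0,0.6],
  ],
)

```text
t: 8.1
eef_pos: [607.7, -293.6, 111.1]
tcp_rot: [3.142, -0.0, 1.793]
ft_force: [-0.3, 0.0, -0.3]
opening: 0.596
grip_force: 0.0
```

>>> arm_command(
  targets=[
    [0,0,-40,0,0.6],
    [0,0,-80,0,0.6],
    [0,0,-110,0,0.6],
    [0,0,-110,0,0.6],
  ],
)

```text
t: 8.5
eef_pos: [608.9, -294.3, 225.9]
tcp_rot: [3.136, 0.005, 1.794]
ft_force: [0.7, 0.3, 0.0]
opening: 0.601
grip_force: 0.0
```

```bash
python3 - <<'E'
from h import *
im,c=grab("wrist"); si,S=grab("side"); ti,T=grab("top")
pk=[b for b in pink(si) if b[0][0]>380 and b[0][1]>150]; pt=[b for b in pink(ti)if b[0][0]>330]; print(pk,pt)
s=env.state(); plan((422.4,-284.1,120),np.arctan2(.787,.617))
print(proj(c,(607.3,-293.5,150)),proj(S,(607.3,-293.5,150)))
a,b=im[130:310,150:400],si[150:280,330:510]
cv2.imwrite("pics/c5.png",cv2.cvtColor(np.hstack([cv2.resize(a,(400,288)),cv2.resize(b,(400,288))]),cv2.COLOR_RGB2BGR))
E
```

```text
[] []
 t 8.65 eef [ 607.3 -293.4  220.2] rot deg [-1.7996e+02 -5.0000e-02  1.0275e+02] shift [  49.8 -178.2  100.4] roll 50.9
(np.float64(277.05685749885197), np.float64(216.80225620840315)) (np.float64(418.17577839773924), np.float64(197.0421545143791))
```

View pics/c5.png

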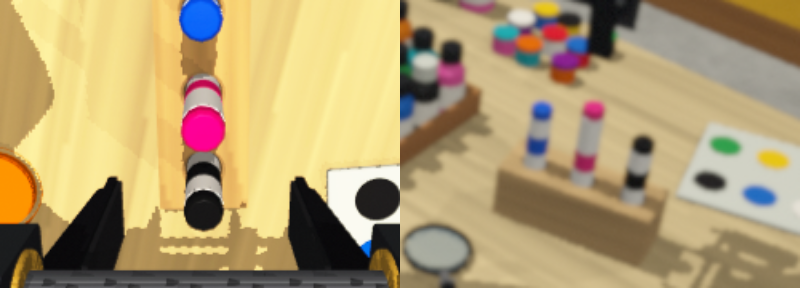

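The crop shows the pink marker upright in the middle hole and released, with blue and black undisturbed. Next is the magnifier.

>>> arm_command(
  targets=[
    [10,-36,0,8.5,0.6],
    [20,-72,0,17,0.6],
    [30,-108,0,25.5,0.6],
    [40,-144,20,34,0.6],
    [50,-178,45,42.5,0.6],
  ],
)

```text
t: 9.15
eef_pos: [421.3, -283.7, 175.1]
tcp_rot: [-3.141, -0.0, 1.046]
ft_force: [0.8, -0.8, -1.2]
opening: 0.602
grip_force: 0.0
```

>>> arm_command(
  targets=[
    [0,0,10,8,0.6],
    [0,0,20,8.2,0.6],
    [0,0,20,8.2,0.6],
  ],
)

```text
t: 9.45
eef_pos: [422.8, -283.9, 154.5]
tcp_rot: [-3.139, -0.0, 0.912]
ft_force: [-0.4, 0.2, 0.1]
opening: 0.602
grip_force: 0.0
```

```bash
python3 - <<'E'
from h import *
im,c=grab("wrist","pics/w6.png"); plan((420,-284.5,3),np.radians(52))
print(proj(c,(420,-284.5,7)),proj(c,(466,-225.5,5)),proj(c,(380.5,-333.5,7)))
E
```

```text
t 9.5 eef [ 423.2 -284.1  155.2] rot deg [-1.7991e+02 -1.0000e-02  5.2290e+01] shift [ -2.4  -2.1 152.2] roll 0.3
(np.float64(277.923320900525), np.float64(197.8476576227153)) (np.float64(278.2710214145995), np.float64(118.48982058449778)) (np.float64(276.6742689444959), np.float64(257.24335274487015))
```

View pics/w6.png

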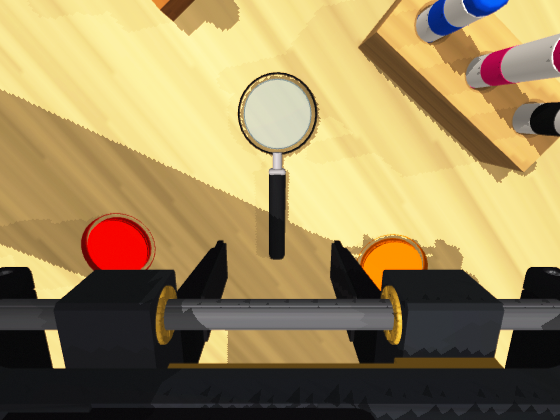

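The wrist view shows the black magnifier directly ahead, lens at (277,112) and handle on column 277, rows 170–259, well aligned with the fingers. It lies about 5 mm farther along +x_tool than I'd estimated.

>>> arm_command(
  targets=[
    [3,-2,35,0.3,0.6],
    [3,-2,70,0.3,0.6],
    [3,-2,105,0.3,0.6],
    [3,-2,125,0.3,0.6],
    [3,-2,135,0.3,0.6],
  ],
)

```text
t: 10.0
eef_pos: [423.4, -280.2, 19.5]
tcp_rot: [-3.14, -0.0, 0.907]
ft_force: [1.0, -0.3, -0.2]
opening: 0.602
grip_force: 0.0
```

```bash
python3 - <<'E'
from h import *
plan((424,-282,3),np.radians(52)); print(env.state()["ft_force"])
im,c=grab("wrist"); m=(cv2.cvtColor(im,cv2.COLOR_RGB2GRAY)[60:235,200:360]<60)
n,l,st,ce=cv2.connectedComponentsWithStats(m.astype(np.uint8))
print([(st[i]+[200,60,0,0,0],ce[i]+[200,60]) for i in range(1,n) if st[i][4]>80])
e=np.array(env.state()["eef_pos"]);print(proj(c,(e[0],e[1],14)))
E
```

```text
t 10.0 eef [ 423.4 -280.2   19.5] rot deg [-1.7989e+02 -1.0000e-02  5.1940e+01] shift [-1.1  1.6 16.5] roll -0.1
[ 0.98119024 -0.26987282 -0.24575708]
[(array([209,  60,  62, 129, 710]), array([228.06760563, 129.26619718])), (array([286,  60,  61, 129, 764]), array([327.7447644 , 128.29973822])), (array([264, 222,  28,  13, 325]), array([277.40615385, 228.68307692]))]
(np.float64(279.76891780237384), np.float64(254.7157759742414))
```

>>> arm_command(
  targets=[
    [0,0,8,0,0.6],
    [0,0,15,0,0.6],
    [0,0,16,0,0.6],
    [0,0,16,0,0],
    [0,0,16,0,0],
  ],
)

```text
t: 10.55
eef_pos: [423.4, -280.7, 5.5]
tcp_rot: [3.141, -0.0, 0.903]
ft_force: [-1.5, -0.2, 0.7]
opening: 0.484
grip_force: 0.0
```

>>> arm_command(
  targets=[
    [0,0,0,0,0],
    [0,0,0,0,0],
    [0,0,0,0,0],
    [0,0,0,0,0],
    [0,0,0,0,0],
  ],
)

```text
t: 11.05
eef_pos: [423.3, -280.6, 5.2]
tcp_rot: [3.141, -0.0, 0.903]
ft_force: [-0.3, 0.3, 2.3]
opening: 0.167
grip_force: 30.0
```

>>> arm_command(
  targets=[
    [0,0,0,0,0],
    [0,0,0,0,0],
    [0,0,0,0,0],
    [0,0,0,0,0],
  ],
)

```text
t: 11.45
eef_pos: [423.3, -280.6, 5.2]
tcp_rot: [3.142, -0.0, 0.903]
ft_force: [-0.1, -0.1, 3.5]
opening: 0.163
grip_force: 30.0
```

>>> arm_command(
  targets=[
    [0,0,-10,0,0],
    [0,0,-45,0,0],
    [0,0,-85,0,0],
    [0,0,-125,0,0],
    [0,0,-165,0,0],
  ],
)

```text
t: 11.95
eef_pos: [422.9, -280.3, 172.3]
tcp_rot: [3.142, -0.0, 0.903]
ft_force: [0.3, 0.0, -0.6]
opening: 0.167
grip_force: 30.0
```

>>> arm_command(
  targets=[
    [0,0,-20,0,0],
    [0,0,-40,0,0],
    [0,0,-40,0,0],
  ],
)

```text
t: 12.25
eef_pos: [423.8, -281.0, 212.8]
tcp_rot: [3.137, 0.0, 0.903]
ft_force: [0.6, 0.5, -1.5]
opening: 0.162
grip_force: 30.0
```

```bash
cat >> h.py <<'E'
def lens(im):
    "ellipse of the lens rim (outer contour of dark ring) by dark mask"
    g=cv2.cvtColor(im,cv2.COLOR_RGB2GRAY)
    m=(g<60).astype(np.uint8); m[262:]=0
    return [cv2.fitEllipse(k) for k in cv2.findContours(m,cv2.RETR_LIST,cv2.CHAIN_APPROX_NONE)[0] if len(k)>150]
E
python3 - <<'E'
from h import *
np.set_printoptions(precision=1,suppress=True)
im,c=grab("wrist","pics/w7.png"); s=env.state();print(s["opening"],s["grip_force"])
for e in lens(im): print(np.array(e[0]),np.array(e[1]),e[2])
R=Rn.from_euler('xyz',s["tcp_rot"]).as_matrix(); e=np.array(s["eef_pos"])
for q in((75,0,0),(111,0,0),(39,0,0),(75,36,0)): print(q,np.array(proj(c,e+R@q)))
plan((594.2,164,230),np.radians(90))
E
```

```text
0.16426110817389608 29.99246746301651
[278.5 248.8] [32.9 64.8] 89.8637924194336
[278.  118.2] [128.5 133.1] 0.9948818683624268
[278.  116.5] [148.8 152.3] 177.05198669433594
(75, 0, 0) [279.2 118.2]
(111, 0, 0) [279.3  38.3]
(39, 0, 0) [279.1 189.1]
(75, 36, 0) [351.6 118.2]
 t 12.3 eef [ 423.4 -280.6  211.1] rot deg [179.9  -0.   51.8] shift [ 455.  -141.   -19.2] roll -38.2
```

View pics/w7.png

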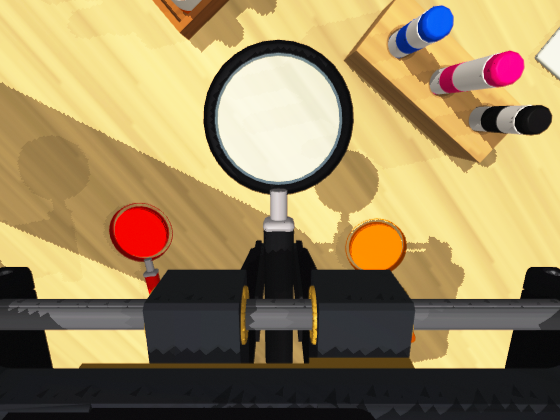

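The wrist view shows the magnifier held straight in the fingers, lens centre at (278,118), matching the 75 mm prediction with a round, level rim. I'll carry it high over the tray.

>>> arm_command(
  targets=[
    [43,-13,-20,-4,0],
    [86,-26,-20,-8,0],
    [129,-40,-20,-12,0],
    [172,-53,-20,-16,0],
    [215,-66,-20,-19,0],
  ],
)

```text
t: 12.8
eef_pos: [504.4, -69.0, 229.0]
tcp_rot: [-3.14, 0.0, 1.237]
ft_force: [1.3, -1.3, -0.9]
opening: 0.166
grip_force: 30.0
```

```bash
python3 - <<'E'
from h import *
plan((594.2,164,230),np.radians(90))
im,c=grab("wrist"); H=None
he=np.array(env.read_camera("wrist")["hand_eye"])
T=np.eye(4);T[:3,:3]=Rn.from_euler('xyz',[179.98,-.01,103.14],degrees=True).as_matrix();T[:3,3]=[397.5,222.7,214.8]
w1=(c[0],c[1],c[2],T@he); _,Tc=grab("top");_,S=grab("side")
print(onz(w1,474.5,220.1,66.5),onz(Tc,180.8,161.6,66.5),onz(S,252.2,144.8,66.5))
print(tri([ray(w1,474.5,220.1),ray(Tc,180.8,161.6),ray(S,252.2,144.8)]))
E
```

```text
t 12.8 eef [504.4 -69.  229. ] rot deg [-179.9    0.    70.9] shift [249.6   8.6  -1.1] roll -19.1
[592.78880015 242.83388099  66.5       ] [592.27939433 239.93729094  66.5       ] [592.99263217 235.46811695  66.5       ]
(array([595.27336806, 241.04307848,  62.50087135]), [1.1, 1.9, 1.9])
```

>>> arm_command(
  targets=[
    [45,1.5,0,-4,0],
    [90,3,0,-8,0],
    [135,4,0,-12,0],
    [180,5.5,0,-16,0],
    [220,6.5,0,-19,0],
  ],
)

```text
t: 13.5
eef_pos: [583.6, 135.0, 229.3]
tcp_rot: [-3.141, 0.0, 1.567]
ft_force: [1.2, -0.5, -1.2]
opening: 0.163
grip_force: 30.0
```

>>> arm_command(
  targets=[
    [15,0,5,0,0],
    [30,0,20,0,0],
    [30,0,40,0,0],
    [30,0,60,0,0],
    [30,0,60,0,0],
  ],
)

```text
t: 14.0
eef_pos: [581.5, 163.2, 166.7]
tcp_rot: [-3.136, 0.001, 1.564]
ft_force: [-0.2, -0.8, -0.2]
opening: 0.166
grip_force: 30.0
```

```bash
python3 - <<'E'
from h import *
np.set_printoptions(precision=1,suppress=True)
im,c=grab("wrist","pics/w8.png"); s=env.state(); print(pink(im))
for e in lens(im): print(np.array(e[0]),np.array(e[1]))
plan((593,164.5,98),np.radians(90)); print("flower px pred",np.array(proj(c,(593,239.5,66.5))))
for n in("side","top"):
    i2,k=grab(n); R=Rn.from_euler('xyz',s["tcp_rot"]).as_matrix(); p=s["eef_pos"]+R@[75,0,0]
    print(n,np.array(proj(k,p)),np.array(proj(k,(593,239.5,66.5))),pink(i2))
    cv2.imwrite(f"pics/{n}8.png",cv2.cvtColor(i2,cv2.COLOR_RGB2BGR))
a=im[0:240,130:450]; u,v=proj(k,p); u,v=int(u),int(v)
b=cv2.imread("pics/side8.png")[60:210,160:360]
cv2.imwrite("pics/c8.png",np.hstack([cv2.resize(a[:,:,::-1],(400,300)),cv2.resize(b,(400,300))]))
E
```

```text
[([532, 90, 28, 51, 465], [541.6, 115.2]), ([539, 257, 21, 10, 138], [550.6, 262.1]), ([470, 339, 32, 28, 431], [482.2, 349.6])]
[278.5 248.9] [32.9 64.4]
[278.  118.2] [128.5 132.7]
[277.9 116.6] [148.7 152.6]
 t 14.05 eef [582.4 163.4 168.5] rot deg [-179.8    0.    89.6] shift [ 1.2 10.9 70.5] roll -0.4
flower px pred [294.5 115.2]
side [247.  112.2] [251.3 144.3] [([309, 116, 13, 10, 91], [315.2, 121.3]), ([359, 132, 14, 10, 99], [365.2, 137.1]), ([347, 178, 11, 10, 95], [352.2, 182.9])]
top [174.  155.5] [181.  161.4] [([233, 65, 14, 13, 87], [239.9, 72.4]), ([177, 76, 15, 13, 79], [184.8, 84.2])]
```

View pics/c8.png

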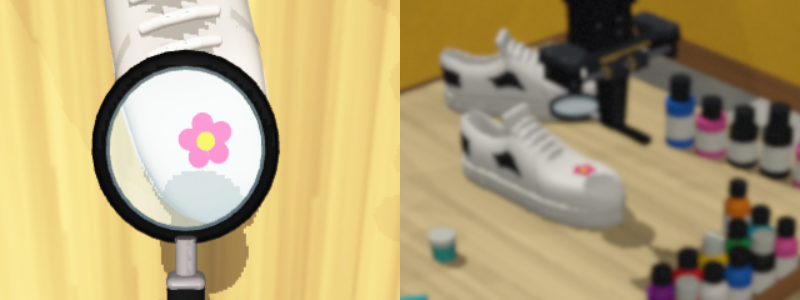

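The left crop shows the flower through the lens at wrist pixel (295,113), about 11 mm to +y_tool. The side crop shows the magnifier level above the toe and clear. I'll shift sideways, then lower in steps.

>>> arm_command(
  targets=[
    [1,6,0,0,0],
    [2,11,0,0,0],
    [2,11,20,0,0],
    [2,11,40,0,0],
    [2,11,50,0,0],
  ],
)

```text
t: 14.65
eef_pos: [594.3, 166.6, 119.1]
tcp_rot: [-3.141, 0.0, 1.566]
ft_force: [0.8, 0.6, -0.7]
opening: 0.164
grip_force: 30.0
```

>>> arm_command(
  targets=[
    [0,0,0,0,0],
    [0,0,0,0,0],
  ],
)

```text
t: 14.85
eef_pos: [594.8, 166.7, 120.8]
tcp_rot: [3.141, -0.0, 1.567]
ft_force: [-0.4, 0.4, -0.2]
opening: 0.166
grip_force: 30.0
```

```bash
cat > fl.py <<'E'
from h import *
np.set_printoptions(precision=1,suppress=True)
im,c=grab("wrist"); s=env.state()
h=cv2.cvtColor(im,cv2.COLOR_RGB2HSV); m=cv2.inRange(h,(150,50,120),(178,255,255)); m[:45]=0;m[195:]=0;m[:,:200]=0;m[:,356:]=0
x,y,w,k=cv2.boundingRect(m); ym=cv2.inRange(h,(20,110,120),(38,255,255)); ym[:y]=0;ym[y+k:]=0;ym[:,:x]=0;ym[:,x+w:]=0
M=cv2.moments(ym,True); uv=(M['m10']/M['m00'],M['m01']/M['m00']); f=onz(c,*uv,66.5)
R=Rn.from_euler('xyz',s["tcp_rot"]).as_matrix(); L=s["eef_pos"]+R@[75,0,0]; Lw=onz(c,278,118,L[2])
print("box",(x,y,w,k),"yellow",np.array(uv),"flower",f,"lens nominal",L,"lens by cam",Lw,"tilt",np.degrees(s["tcp_rot"]),s["eef_pos"])
for n in("side","top"):
    i2,q=grab(n); print(n,"pred lens",np.array(proj(q,L)),"pred flower",np.array(proj(q,(593,240,66.5))))
    if n=="side": b=i2[90:180,190:310]
a=im[0:240,130:450]
cv2.imwrite("pics/c9.png",np.hstack([cv2.resize(a,(400,300)),cv2.resize(b,(400,300),interpolation=cv2.INTER_CUBIC)])[:,:,::-1])
E
python3 fl.py
```

```text
box (250, 92, 51, 53) yellow [276.2 118.7] flower [592.8 241.4  66.5] lens nominal [595.2 241.8 121.1] lens by cam [594.  242.5 121.1] tilt [179.9  -0.   89.8] [594.9 166.8 121.1]
side pred lens [250.5 126.2] pred flower [251.1 144.2]
top pred lens [176.4 155.7] pred flower [180.8 161.4]
```

Flower and lens centre agree to about 1 mm. Lowering the last 29 mm slowly.

>>> arm_command(
  targets=[
    [-1,-1,8,0,0],
    [-1,-1,16,0,0],
    [-1,-1,22,0,0],
    [-1,-1,26,0,0],
    [-1,-1,28,0,0],
  ],
)

```text
t: 15.5
eef_pos: [593.1, 165.6, 91.4]
tcp_rot: [-3.141, 0.0, 1.567]
ft_force: [0.1, -0.6, -0.7]
opening: 0.166
grip_force: 30.0
```

>>> arm_command(
  targets=[
    [0,0,0,0,0],
    [0,0,0,0,0],
    [0,0,0,0,0],
    [0,0,0,0,0],
    [0,0,0,0,0],
  ],
)

```text
t: 16.0
eef_pos: [593.3, 165.7, 92.3]
tcp_rot: [3.141, -0.0, 1.567]
ft_force: [-1.0, -0.5, -0.3]
opening: 0.165
grip_force: 30.0
```

```bash
python3 fl.py; python3 -c "
from h import *
s=env.state();print(s['ft_force'],s['grip_force'],s['qvel'])"
```

```text
box (248, 86, 59, 61) yellow [278.3 117.3] flower [592.7 241.5  66.5] lens nominal [593.7 240.7  92.3] lens by cam [592.5 241.4  92.3] tilt [180.   -0.   89.8] [593.3 165.7  92.3]
side pred lens [250.8 135.9] pred flower [251.1 144.2]
top pred lens [178.8 158.9] pred flower [180.8 161.4]
[ 0.18669742  0.45671999 -0.96298962] 29.992454051971436 [ 0.0004778  -0.00013377 -0.00093129 -0.00120007  0.00191091 -0.00029822]
```

View pics/c9.png

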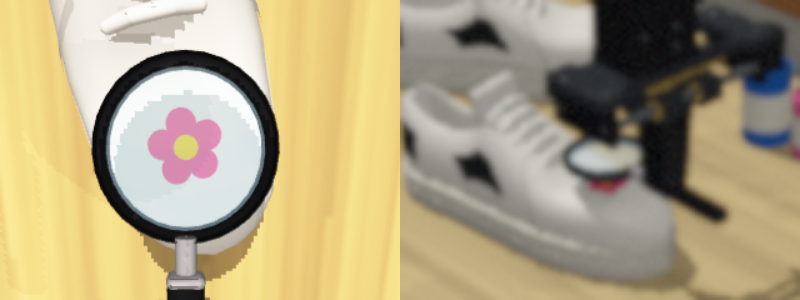

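The flower is centred in the lens, and the rim hovers level above the toe without contact, with the arm still. Handing in.

```bash
python3 -c "
from cell import env
print(env.job_done())"
```

```text
the job is handed in; nothing more can be done
None
```

I put the pink marker upright in the middle hole and let go of it. The black magnifier is held still and level about 2 cm above the flower, centred to about 1 mm in the wrist view. The job is handed in; no verdict came back.

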